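# Set the length gauge to its rider and hold it

### The arm

A 7-joint arm with a two-finger parallel gripper is mounted at the origin on the work surface. World frame = base frame: x ahead of the robot, y to its left, z up, the work surface at z = 0. Lengths are in mm, angles in rad, forces in N, time in s.
With the tool pointing down it reaches from about 425 to 925 mm from the base axis. Payload 6.8 kg.
Tool frame: the origin (TCP) lies midway between the tips of the shut fingers; the grasp point (between the pads) lies 19 mm behind it (ctrl.pinch_z is the distance from the TCP to the grasp point, in mm); z points along the fingers, y is the direction in which the jaws open and shut (so a half turn about z gives the same grasp; the last joint's range is limited). The gripper opens to 88 mm and grips with 3 to 60 N. Pads are 20 mm wide; open, the fingers measure 115 mm over their backs; the gripper's body (75 mm by 178 mm) begins 61 mm behind the grasp point.
Start: joints at [-1.4, 0.477, 0.022, 1.555, -0.011, 1.109, -0.083], TCP at [185.757, 648.954, 222.664] pointing down, gripper open.
Joint ranges: [-2.96, 2.96], [-0.34, 2.1], [-1.41, 1.46], [0.24, 2.44], [-1.37, 4.51], [0.17, 1.92], [-2.96, 2.96]. Speed limits (rad/s): [2.39, 2.39, 3.14, 3.14, 3.14, 3.14, 3.14].

### API

Orientations are given as a 3x3 rotation matrix whose columns are the frame's x, y, z axes.
In Python, from rig import ctrl gives the robot as it stands.
- The arm moves only by the tool arm_command, never from a script. Its argument "targets" is a list of rows, each an object with "rotation": the turn, a rotation vector about the world's x, y, z in rad, a list of three; "travel": the shift along the world's x, y, z in m, a list of three; "grip": the finger opening in m, from 0 to 0.0878. A call has 1 to 20 rows; each row is the pose to reach, as a shift and turn from the pose commanded when the call began; what a row does not reach only later rows make up. A row lasts 1/10 s, in which the tool goes at most 50 mm and 8.59 degrees, less where a joint would pass 70% of its speed; a pose out of reach is approached as far as the arm can. A call with a gripper value outside its range is refused whole. The fingers move at their own pace and stop on an object; "grip_force" is the grip in N (left out, the last holds). Time passes only in rows, so rows that repeat a pose let the fingers close. It gives the time, the measured TCP pose, the force and the opening at its end, in the units of the state.
- ctrl.state(): the state, without advancing time (a new reading comes with each control period).
- ctrl.snapshot(name): name is "scene" or "top"; returns a dict with "image" (480x640x3 uint8, red, green, blue), "fx", "fy", "cx", "cy" (pixels), "k1" (the pictures are not rectified: a ray, as slopes to the right and down, at radius r is drawn at 1 + k1 r^2 times it, then the intrinsics apply), "R" (3x3) and "t" (3): a world point X has camera coordinates R X + t. Camera axes: x right, y down, z forward; pixel columns grow to the right and rows downward; lengths in mm; the calibration is good to about 2 mm. A picture is of the moment at which its call begins. There is no depth.
- ctrl.close_job(): hands the job in, once; it reports no verdict.
The state is a dict: "clock": time; "qpos": joint angles; "joint_vel": joint speeds; "joint_torque": joint torques, N m; "ee_pos": TCP position; "tcp_rot": TCP orientation; "ft_force": force on the tool from outside, world axes, zero at the start; "ft_torque": the same for the moment, N m; "grip_width": finger opening in mm.
Only numpy, scipy, OpenCV 4.12 (cv2) and the standard library are available. Lean on these libraries where they do the work, as an engineer would, in place of code of your own. Each camera call takes 0.05 s, during which the arm holds its last target.

### The job

Lay the long square wooden strip lengthwise in the two raised rests of the length gauge, about centred on them, and let go of it. Then pinch the gauge arm's grip block so that the lock button on its side stays pressed in, draw the sprung arm out along the scale until its pointer is level with the ridge of the rider set on the scale, and finish while still holding it there with the button in. Leave everything else on the counter where it stands.

Things in the scene. Friction and masses are not known exactly. Their poses are not given: they have to be found in the camera images.
- gauge: fixed length gauge: plywood board 200 x 410 x 18 carrying a telescoping arm and two rests. Origin at counter level below the arm's axis; x runs from arm to rests, y is the way the arm draws out, z up. Board: x -62 to 138, y -175 to 235. Steel sleeve on x = 0 from y -160 to -15, posts 74 high; the arm's tube axis is 55 high
- rests (a point): point midway between the two dark wooden rests, level with their channel floors, 50 above the counter; axes as the gauge's, 105 in x from the arm's axis. The rests stand 70 either side of it in y; each is 14 long in y with a channel 30 wide in x, open on top, between lips 12 high and 5 thick. Between the rests it is open down to the board
- long_strip: plain square wooden strip to be laid in the rests, 220 x 24 x 24, lying flat on the counter, 80 g; origin at the centre of its underside, x along its length. Told from the other strip by its length
- short_strip: similar strip, 130 x 24 x 24, to be left alone; origin at the centre of its underside, x along its length
- gauge_arm (a joint): how far the arm is drawn out (m): 0 = fully in, where it starts locked; end stop at 0.17. Grows in the gauge's +y. A spring always pulls it back, with 3 N at 0 rising to about 7 N; it does not stay out by itself. While the button is out the arm cannot leave 0
- grip_block (a point): middle of the wooden block to pinch, upright on the arm, 28 across in x, 32 in y; 82 above the counter, its top 21 higher. Moves with the arm, axes as the gauge's. With the button on its +x side it spans x -14 to +22 from this point, -14 to +16 with button in. Free 60 either side in x, above the tube
- lock_button (a joint): travel of the lock button into the block (m): 0 = out and locked, 0.006 = fully in; the arm is free from 0.004. Springs out by itself; 2 N starts it, 5 N holds it fully in. Pinching block and button firmly (20 to 40 N) also gives the grip to draw the arm
- button_face (a point): centre of the button's outer face, on the +x side of the grip block at the height of grip_block; the grey button is 24 wide in y, 26 tall, pressed towards the gauge's -x
- pointer_tip (a point): near the tip of the arm's thin steel pointer blade (3 thick in y), at the end of a steel cross bar 45 further along +y than the grip block, above the scale strip; 60 in x from the arm's axis, 55 above the counter. Moves with the arm
- rider_ridge (a point): centre of the top of the thin ridge (3 thick in y, 30 long in x) of the small dark steel rider fixed on the scale strip, 40 above the counter; it lies 60 to 130 in the gauge's y beyond the pointer's start; its axes are those of the gauge
- jar: closed glass jar with steel lid, 84 across, 120 tall; origin under its centre. To be left alone
- bowl: terracotta bowl, 110 across, 55 tall; origin under its centre. To be left alone
- bobbin: small dark wooden bobbin standing on end, 40 across, 44 tall; origin under its centre. To be left alone
- beeswax: yellow block of wax, 60 x 40 x 24; origin under its centre. To be left alone
- cup: white ceramic cup without handle, 72 across, 75 tall; origin under its centre. To be left alone
- spoon: metal spoon with a dark wooden handle, lying flat; origin on its underside. To be left alone
There are look-alikes about, which are no part of the job. Leave any turquoise look-alike of the long_strip alone.

How it is judged (in metres and radians):
On the way, in this order (a step that is already met when the one before it is completed fails the run):
1. the long strip lies in both rests and is let go (x of long_strip in the frame of rests between -0.006 and 0.006 m and y of long_strip in the frame of rests between -0.03 and 0.03 m and z of long_strip in the frame of rests between -0.004 and 0.004 m and angle between the x axis of long_strip and the y axis of gauge, either way round below 0.08 rad and contact force between the fingers and long_strip below 0.1 N and linear speed of long_strip below 0.02 m/s), for 0.3 s.
2. the arm is unlocked by its button and drawn out at least 30 mm (value of joint gauge_arm above 0.03 m and value of joint lock_button above 0.004 m), for 0.1 s.
At the end, for the whole second after the job is handed in: long strip at rest and untouched on both rests (6 mm across, 30 mm lengthwise, 4 mm in height, 0.08 rad); pointer within 5 mm of the ridge along the scale, arm still (under 10 mm/s), fingers on the gauge with over 3 N, button in by 4 mm or more (all of step 1 and y of pointer_tip in the frame of rider_ridge between -0.005 and 0.005 m and value of joint lock_button above 0.004 m and contact force between the fingers and gauge above 3 N and velocity of joint gauge_arm between -0.01 and 0.01 m/s); the arm keeps its last pose, push and grip.
It fails at once if the short strip is moved by more than 30 mm (distance of short_strip from where it was at the start of the episode above 0.03 m).
It fails at once if a bystander is moved by more than 30 mm (distance of any of jar, bowl, bobbin, beeswax, cup, spoon from where it was at the start of the episode above 0.03 m).
It also fails if it takes over 58 s, if anything falls off the work surface, if the arm or the gripper's body presses on something with over 40 N, if the wrist force passes 120 N, or if a joint passes its speed limit or range.

## Working session

There is one attempt and no reset: what is moved stays moved. The work goes in short steps, Python scripts to look and compute and a tool call to move; the robot and the scene stay as the last step left them, time stands still between calls to the robot, and variables do not carry over. Pictures are saved under pics/ and viewed, and the job is handed in when it is done.

Besides the shell and the picture viewer there is one more tool, called after ">>>" by a JSON object that holds its "name" and its "arguments", one argument or row to a line. arm_command: Moves the arm, as the interface text tells. Its arguments: {"type":"object","properties":{"targets":{"type":"array"},"grip_force":{"type":"number"}},"required":["targets"]}

```bash
ls; mkdir -p pics
python3 - <<'E'
from rig import ctrl
import cv2,pickle,numpy as np
d={}
for n in("scene","top"):
    s=ctrl.snapshot(n); d[n]=s
    cv2.imwrite(f"pics/{n}0.png",s["image"][:,:,::-1])
    print(n,{k:np.round(v,4).tolist() for k,v in s.items() if k!="image"})
pickle.dump(d,open("s0.pkl","wb"))
print(ctrl.state(), ctrl.pinch_z)
E
```

```text
pics
scene {'fx': 583.4764, 'fy': 583.4764, 'cx': 324.5222, 'cy': 238.7411, 'k1': -0.0766, 'R': [[-0.6371, 0.7707, 0.0092], [0.658, 0.5501, -0.5143], [-0.4014, -0.3216, -0.8576]], 't': [335.0846, -325.5065, 1527.8559]}
top {'fx': 586.4495, 'fy': 586.4495, 'cx': 329.3604, 'cy': 237.2348, 'k1': -0.0127, 'R': [[-0.0108, -0.9999, -0.0064], [-0.9862, 0.0117, -0.1649], [0.1649, 0.0046, -0.9863]], 't': [15.4759, 549.2679, 1199.9762]}
{'clock': 0.1, 'qpos': array([-1.40010057,  0.47770118,  0.02235151,  1.55634141, -0.0114834 ,
        1.10928421, -0.08309653]), 'joint_vel': array([-8.77850378e-04, -1.04479409e-03,  1.19803840e-03, -5.54839825e-03,
       -9.70865325e-05,  1.32989801e-03, -6.52681719e-04]), 'joint_torque': array([ 4.15780727e-03, -5.84091389e+01,  1.53994739e+00, -2.73315758e+01,
       -5.42352686e-02,  1.31000773e-02,  2.67131281e-05]), 'ee_pos': array([185.63190375, 648.41499342, 221.79473259]), 'tcp_rot': array([[-9.61393932e-01,  2.75175600e-01, -3.10795539e-04],
       [ 2.75175743e-01,  9.61392651e-01, -1.57544697e-03],
       [-1.34728017e-04, -1.60014855e-03, -9.99998711e-01]]), 'ft_force': array([0.09793769, 0.85757631, 0.66230513]), 'ft_torque': array([-0.04463619, -0.05549327, -0.00825121]), 'grip_width': 87.60139890812535} 18.700000000000003
```

View pics/scene0.png

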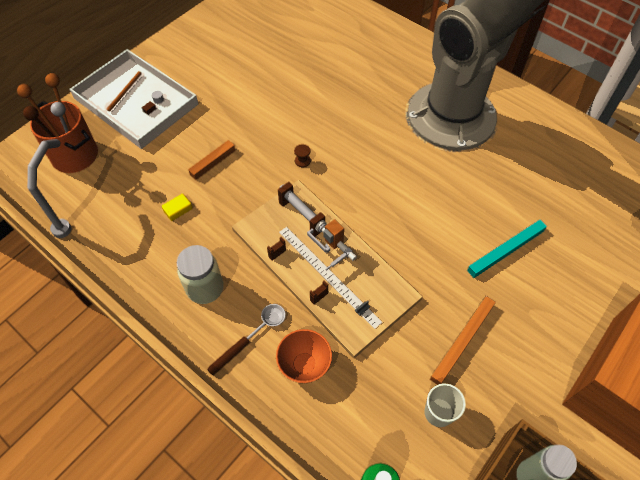

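View pics/top0.png

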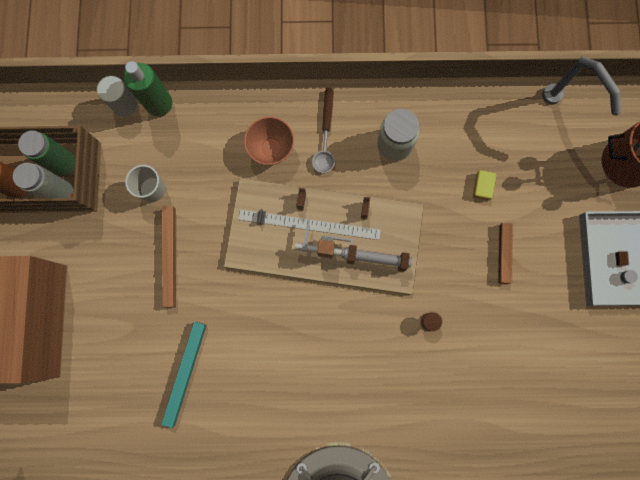

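Long-strip candidates in the top view: the brown strip at (168,257), about 100 px long; the brown strip at (506,253), about 60 px, which is the short strip; the turquoise look-alike at (184,375); and a thin stick in the tray. The brown one at (168,257) fits by length and colour. I'll check it in enlarged crops and measure it.

```bash
cat > h.py <<'E'
import numpy as np,cv2,pickle
def ray(s,px):
    K=np.array([[s["fx"],0,s["cx"]],[0,s["fy"],s["cy"]],[0,0,1.]])
    p=cv2.undistortPoints(np.array(px,float).reshape(-1,1,2),K,np.array([s["k1"],0,0,0,0.])).reshape(-1,2)
    R=np.array(s["R"]);t=np.array(s["t"])
    d=np.c_[p,np.ones(len(p))]@R
    return -R.T@t,d
def plane(s,px,z):
    o,d=ray(s,px); return o+d*((z-o[2])/d[:,2])[:,None]
def proj(s,X):
    K=np.array([[s["fx"],0,s["cx"]],[0,s["fy"],s["cy"]],[0,0,1.]])
    return cv2.projectPoints(np.array(X,float).reshape(-1,1,3),cv2.Rodrigues(np.array(s["R"]))[0],np.array(s["t"],float),K,np.array([s["k1"],0,0,0,0.]))[0].reshape(-1,2)
def crop(s,x0,y0,w,h,k,fn,grid=20):
    im=np.ascontiguousarray(s["image"][y0:y0+h,x0:x0+w,::-1])
    im=cv2.resize(im,None,fx=k,fy=k,interpolation=cv2.INTER_CUBIC)
    for x in range(-(-x0//grid)*grid,x0+w,grid): cv2.putText(im,str(x),(int((x-x0)*k),8),0,.35,(255,255,255),1);cv2.line(im,(int((x-x0+.5)*k),10),(int((x-x0+.5)*k),14),(255,255,255),1)
    for y in range(-(-y0//grid)*grid,y0+h,grid): cv2.putText(im,str(y),(0,int((y-y0+.5)*k)+4),0,.35,(255,255,255),1)
    cv2.imwrite(fn,im)
E
python3 - <<'E'
from h import *
d=pickle.load(open("s0.pkl","rb"))
crop(d["top"],215,170,220,130,3.6,"pics/t_g.png")
crop(d["scene"],225,170,205,190,3.1,"pics/s_g.png")
crop(d["top"],120,150,100,170,3.5,"pics/t_l.png")
for n in d:
    s=d[n]; hsv=cv2.cvtColor(s["image"],cv2.COLOR_RGB2HSV)
    for nm,pt in (("long",(168,257) if n=="top" else (463,340)),("short",(506,253) if n=="top" else(212,159)),("board",(260,260) if n=="top" else (380,290))):
        print(n,nm,hsv[pt[1]-2:pt[1]+3,pt[0]-2:pt[0]+3].reshape(-1,3).mean(0))
E
```

```text
scene long [ 12.96 204.32 207.6 ]
scene short [ 12.6  203.68 167.72]
scene board [ 18.48 142.04 229.08]
top long [ 12.8  133.56 149.68]
top short [ 12.36 138.2  137.  ]
top board [ 17.6   87.56 162.44]
```

View pics/t_g.png

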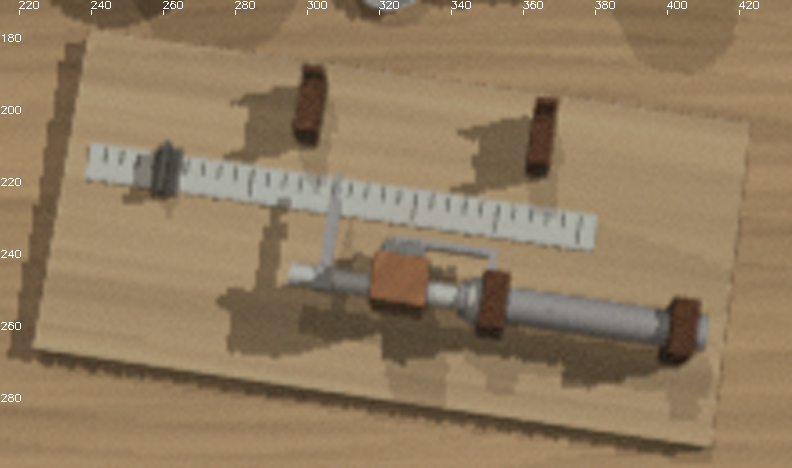

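View pics/s_g.png

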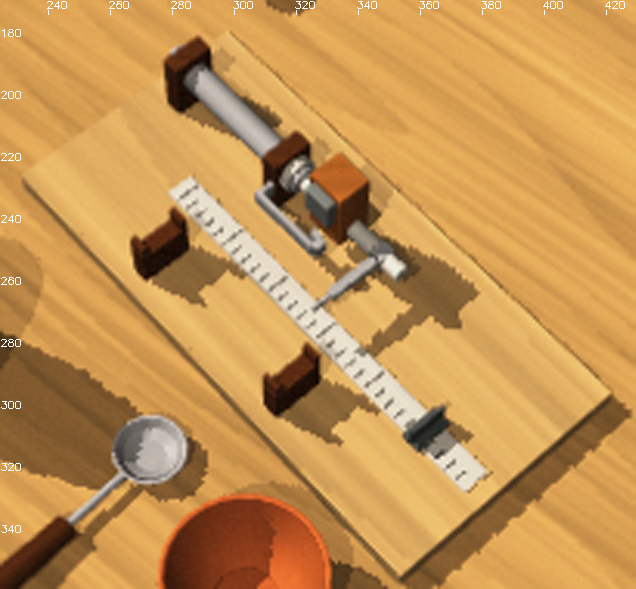

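View pics/t_l.png

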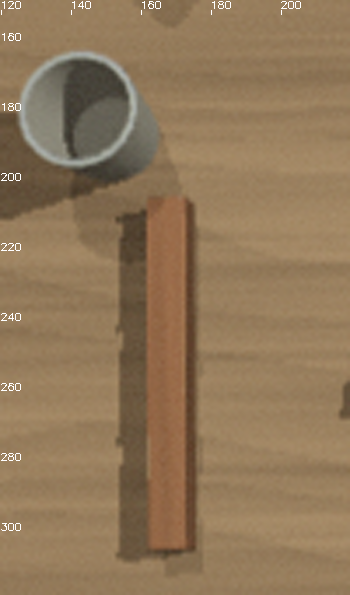

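```bash
cat > g.py <<'E'
from h import *
d=pickle.load(open("s0.pkl","rb"));T=d["top"];S=d["scene"]
def kab(A,B):
    a,b=A.mean(0),B.mean(0);P=A-a;Q=B-b
    th=np.arctan2((P[:,0]*Q[:,1]-P[:,1]*Q[:,0]).sum(),(P*Q).sum())
    R=np.array([[np.cos(th),-np.sin(th)],[np.sin(th),np.cos(th)]]);return th,R,b-R@a
E
python3 - <<'E'
from g import *
M=np.array([[138,235],[-62,235],[-62,-175],[138,-175]],float)
t=np.array([[90,30],[35,350],[710,447],[748,122]])/3.6+[215,170]-.5
s=np.array([[400,577],[610,395],[230,30],[22,180]])/3.1+[225,170]-.5
for n,V,p in(("t",T,t),("s",S,s)):
    W=plane(V,p,18)[:,:2]
    th,R,o=kab(M,W); print(n,th,o,"res",np.round(W-(M@R.T+o),1).tolist())
# both
for V,p,n in((T,t,'t'),(S,s,'s')): pass
W=np.r_[plane(T,t,18)[:,:2],plane(S,s,18)[:,:2]]
th,R,o=kab(np.r_[M,M],W);print(th,o)
def g2w(x,y,z): return np.r_[R@[x,y]+o,z]
for nm,P in dict(rest1=(105,70,62),rest2=(105,-70,62),rests=(105,0,50)).items(): print(nm,g2w(*P),proj(T,[g2w(*P)]),proj(S,[g2w(*P)]))
# strips
for V,n in((T,'top'),(S,'scene')):
    hsv=cv2.cvtColor(V["image"],cv2.COLOR_RGB2HSV)
    m=cv2.inRange(hsv,(9,110 if n=='top' else 185,110),(15,255,255))
    c,_=cv2.findContours(m,cv2.RETR_EXTERNAL,cv2.CHAIN_APPROX_NONE)
    for k in c:
        if cv2.contourArea(k)>120:
            r=cv2.minAreaRect(k);print(n,np.round(r[0],1),np.round(r[1],1),cv2.contourArea(k)); b=cv2.boxPoints(r); print(np.round(b,1).tolist(), np.round(plane(V,b,24)[:,:2]).tolist())
E
```

```text
t -0.1539318764634831 [517.44939944  -3.00177909] res [[-0.2, -1.3], [0.0, -1.9], [0.4, 1.2], [-0.2, 2.0]]
s -0.1564685648315367 [517.91593807   1.5211687 ] res [[-1.4, -1.6], [1.8, -2.3], [-1.8, 0.1], [1.4, 3.8]]
-0.15519966249560374 [517.68264809  -0.74034785]
rest1 [632.2410358   52.18767692  62.        ] [[308.63380661 197.6709784 ]] [[311.47562209 281.03656777]]
rest2 [610.60020469 -86.12961929  62.        ] [[374.12415738 206.87029501]] [[268.9871991  237.34836732]]
rests [621.42062025 -16.97097118  50.        ] [[341.24782291 203.51764495]] [[289.99957824 261.45622091]]
top [ 14.5 318.5] [127.  29.] 3084.5
[[-0.0, 255.0], [29.0, 255.0], [29.0, 382.0], [0.0, 382.0]] [[522.0, 724.0], [522.0, 660.0], [254.0, 641.0], [254.0, 702.0]]
top [325.4 246.7] [15.5 12.8] 170.5
[[316.70001220703125, 251.8000030517578], [318.79998779296875, 239.10000610351562], [334.1000061035156, 241.6999969482422], [331.8999938964844, 254.3000030517578]] [[522.0, 37.0], [549.0, 32.0], [543.0, -1.0], [516.0, 4.0]]
top [506.5 252.5] [59. 11.] 589.0
[[501.0, 223.0], [512.0, 223.0], [512.0, 282.0], [501.0, 282
[... 5627 characters left out ...]
25.0, 715.0], [521.0, 594.0]]
scene [ 63.5 296.9] [40.  20.9] 129.5
[[42.29999923706055, 289.0], [57.79999923706055, 275.0], [84.5999984741211, 304.79998779296875], [69.0999984741211, 318.70001220703125]] [[1005.0, -391.0], [962.0, -393.0], [968.0, -291.0], [1010.0, -291.0]]
scene [333.8 227.3] [14.1 12. ] 143.5
[[324.5, 226.5], [333.0, 218.0], [343.0, 228.0], [334.5, 236.5]] [[494.0, -27.0], [464.0, -27.0], [470.0, 8.0], [500.0, 7.0]]
scene [210.6 157.2] [ 7.9 52.3] 355.0
[[187.10000610351562, 169.39999389648438], [229.39999389648438, 138.60000610351562], [234.0, 145.10000610351562], [191.8000030517578, 175.8000030517578]] [[581.0, -384.0], [447.0, -374.0], [454.0, -350.0], [587.0, -362.0]]
```

Run:
```python
from g import *
crop(T,285,180,90,75,8.5,"pics/t_a.png",10)
crop(S,262,205,110,90,7,"pics/s_a.png",10)
crop(T,240,195,80,60,8,"pics/t_b.png",10)
```

```text
(no output)
```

View pics/t_a.png

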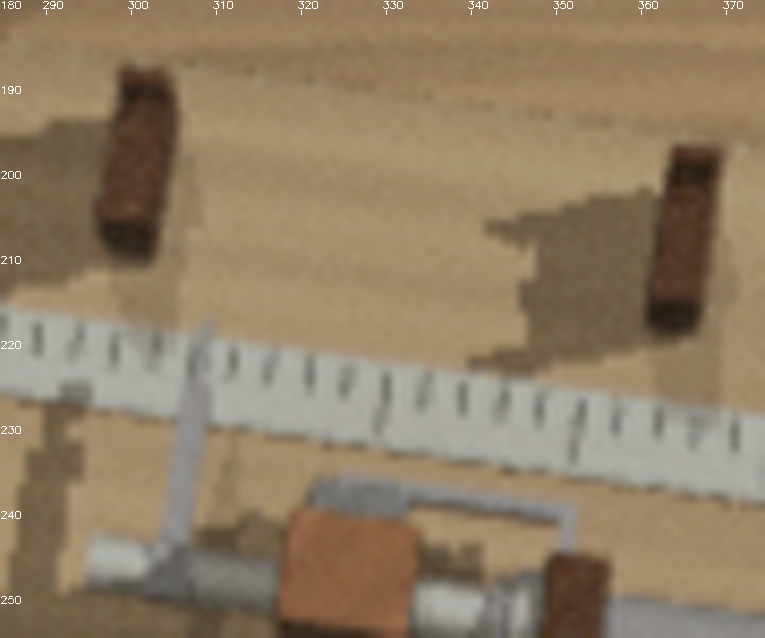

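View pics/s_a.png

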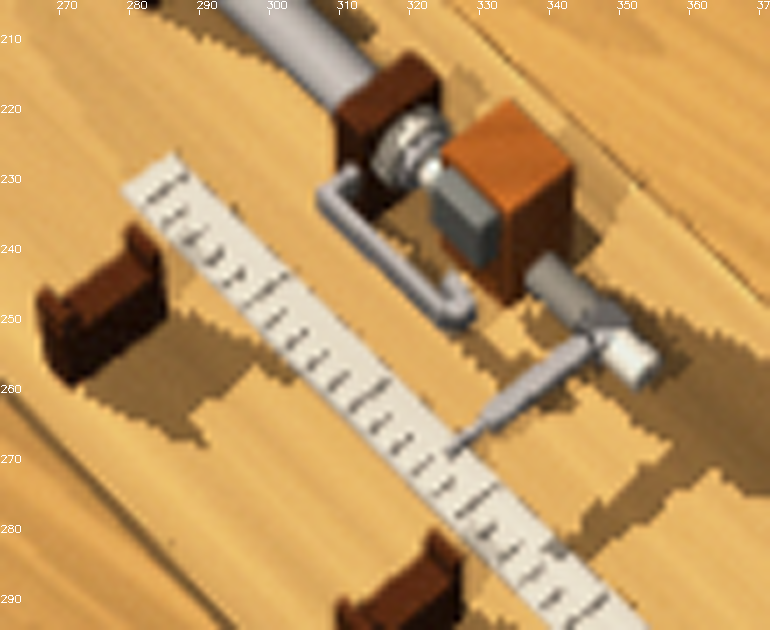

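```bash
cat >> g.py <<'E'
th=-0.1552;R=np.array([[np.cos(th),-np.sin(th)],[np.sin(th),np.cos(th)]]);o=np.array([517.7,-0.7])
def g2w(x,y,z): return np.r_[R@[x,y]+o,z]
def w2g(w): return np.c_[(np.atleast_2d(w)[:,:2]-o)@R,np.atleast_2d(w)[:,2]]
def tri(pt,ps):
    o1,d1=ray(T,[pt]);o2,d2=ray(S,[ps]);d1=d1[0];d2=d2[0]
    A=np.c_[d1,-d2];k=np.linalg.lstsq(A,o2-o1,rcond=None)[0];a=o1+k[0]*d1;b=o2+k[1]*d2
    return (a+b)/2,np.linalg.norm(a-b)
E
python3 - <<'E'
from g import *
print("cams",ray(T,[[0,0]])[0],ray(S,[[0,0]])[0])
t=lambda x,y:(x/8.5+285-.5,y/8.5+180-.5); s=lambda x,y:(x/7+262-.5,y/7+205-.5)
f=dict(rod_end=(t(322,478),s(465,315)),rod_c=(t(570,510),s(335,190)),tipptr=(t(208,325),s(452,455)),
 blk_nearR=(t(412,628),s(512,100)),blk_FL=(t(292,508),s(505,208)),blk_FR=(t(415,520),s(445,150)),
 r2far=(t(673,148),s(165,262)),)
for k,(a,b) in f.items():
    X,e=tri(a,b);print(k,np.round(X),"gauge",np.round(w2g(X)),round(e,1))
# rests at z62 from top: outer far edge corners and scene
P=plane(T,[t(122,67),t(176,70),t(673,145),t(722,150)],62);print("far lips top",np.round(w2g(P),1))
P=plane(S,[s(38,292),s(60,312),s(130,225),s(160,255),s(336,600),s(430,530),s(462,562)],62);print("scene lips",np.round(w2g(P),1))
P=plane(T,[t(287,508),t(415,520),t(412,628),t(280,625)],103);print("blk top",np.round(w2g(P),1))
P=plane(S,[s(440,150),s(505,208),s(512,100),s(574,163)],103);print("blk S",np.round(w2g(P),1))
E
```

```text
cams [ 343.9572083     3.54699287 1274.18933023] [1040.96870558  412.12104455 1139.78948144]
rod_end [550.  26.  54.] gauge [[28. 31. 54.]] 4.6
rod_c [541. -35.  53.] gauge [[ 28. -30.  53.]] 6.0
tipptr [590.  54.  54.] gauge [[63. 65. 54.]] 3.9
blk_nearR [505.   5. 102.] gauge [[-13.   4. 102.]] 6.9
blk_FL [536.  31. 104.] gauge [[ 13.  34. 104.]] 1.0
blk_FR [532.   3. 103.] gauge [[ 13.   5. 103.]] 3.7
r2far [617. -50.  96.] gauge [[106. -34.  96.]] 28.3
far lips top [[124.2  93.9  62. ]
 [125.4  80.4  62. ]
 [124.  -45.2  62. ]
 [124.5 -57.5  62. ]]
scene lips [[122.2 -55.7  62. ]
 [121.5 -45.7  62. ]
 [ 85.9 -55.7  62. ]
 [ 85.8 -41.3  62. ]
 [121.8  83.2  62. ]
 [ 86.   84.1  62. ]
 [ 85.9  98.2  62. ]]
blk top [[ 13.   34.6 103. ]
 [ 14.5   4.  103. ]
 [-11.3   1.  103. ]
 [-15.   32.1 103. ]]
blk S [[ 13.3   5.9 103. ]
 [ 12.2  33.9 103. ]
 [-15.    6.9 103. ]
 [-13.9  35.8 103. ]]
```

View pics/t_b.png

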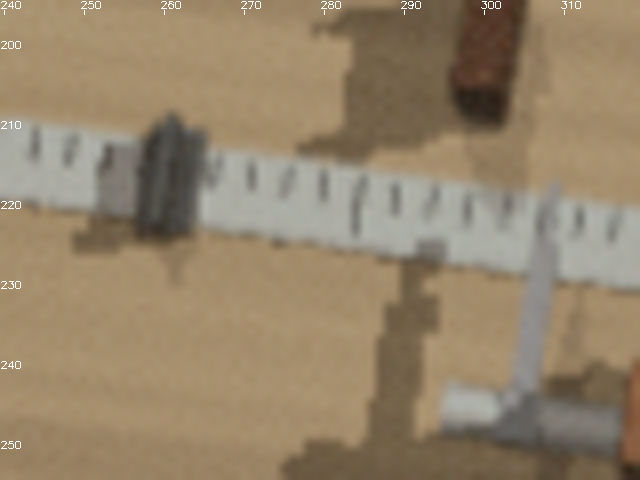

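Picked brown strip (168,257) confirmed: plain, brown, about 219 mm long, centre (517.6, 361), yaw about 0.035. The rests centre is at about (624.5, 2.4) and the gauge yaw is -0.155. Next I move above the strip.

>>> {"name": "arm_command", "arguments": {
  "targets": [
    {"travel": [0.035,-0.03,0],"rotation": [0,0,0.06],"grip": 0.06},
    {"travel": [0.07,-0.06,0],"rotation": [0,0,0.12],"grip": 0.06},
    {"travel": [0.105,-0.09,0],"rotation": [0,0,0.18],"grip": 0.06},
    {"travel": [0.14,-0.12,0],"rotation": [0,0,0.24],"grip": 0.06},
    {"travel": [0.175,-0.15,0],"rotation": [0,0,0.3],"grip": 0.06},
    {"travel": [0.21,-0.18,0],"rotation": [0,0,0.316],"grip": 0.06},
    {"travel": [0.245,-0.21,-0.02],"rotation": [0,0,0.316],"grip": 0.06},
    {"travel": [0.28,-0.24,-0.06],"rotation": [0,0,0.316],"grip": 0.06},
    {"travel": [0.31,-0.27,-0.1],"rotation": [0,0,0.316],"grip": 0.06},
    {"travel": [0.325,-0.282,-0.13],"rotation": [0,0,0.316],"grip": 0.06},
    {"travel": [0.332,-0.288,-0.14],"rotation": [0,0,0.316],"grip": 0.06},
    {"travel": [0.332,-0.288,-0.14],"rotation": [0,0,0.316],"grip": 0.06},
    {"travel": [0.332,-0.288,-0.14],"rotation": [0,0,0.316],"grip": 0.06},
    {"travel": [0.332,-0.288,-0.14],"rotation": [0,0,0.316],"grip": 0.06}
  ],
  "grip_force": 25
}}

```text
clock: 1.5
ee_pos: [517.2, 364.0, 84.7]
tcp_rot: [[-0.999, -0.04, 0.002], [-0.04, 0.999, 0.003], [-0.002, 0.003, -1.0]]
ft_force: [0.1, -0.4, 0.4]
grip_width: 59.8
```

Run:
```python
from g import *
from rig import ctrl
a=ctrl.snapshot("top");b=ctrl.snapshot("scene");st=ctrl.state();print(st["clock"],st["ee_pos"],st["tcp_rot"].round(3).tolist(),st["grip_width"],st["ft_force"])
pickle.dump(dict(top=a,scene=b),open("s1.pkl","wb"))
crop(a,110,150,150,180,3.2,"pics/t1.png");crop(b,400,250,140,150,4,"pics/s1.png")
```

```text
1.6 [517.27274619 363.43810098  84.51847457] [[-0.999, -0.04, 0.002], [-0.04, 0.999, 0.003], [-0.002, 0.003, -1.0]] 60.03123832001316 [ 0.74001089  0.70628396 -0.04111181]
```

View pics/s1.png

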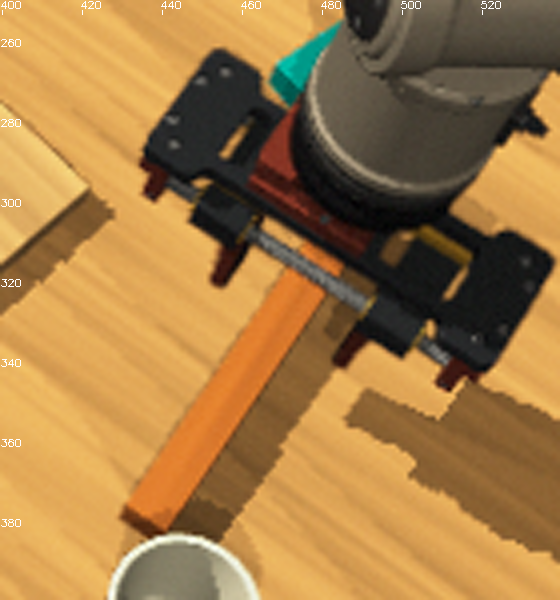

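Gripper centred over the strip (strip between the fingers at around (475,320)). I'll descend and grip.

>>> {"name": "arm_command", "arguments": {
  "targets": [
    {"travel": [0,-0.002,-0.03],"rotation": [0,0,0],"grip": 0.06},
    {"travel": [0,-0.002,-0.055],"rotation": [0,0,0],"grip": 0.06},
    {"travel": [0,-0.002,-0.07],"rotation": [0,0,0],"grip": 0.06},
    {"travel": [0,-0.002,-0.076],"rotation": [0,0,0],"grip": 0.06},
    {"travel": [0,-0.002,-0.077],"rotation": [0,0,0],"grip": 0.06},
    {"travel": [0,-0.002,-0.077],"rotation": [0,0,0],"grip": 0.06},
    {"travel": [0,-0.002,-0.077],"rotation": [0,0,0],"grip": 0.06}
  ],
  "grip_force": 25
}}

```text
clock: 2.3
ee_pos: [518.5, 359.5, 6.8]
tcp_rot: [[-0.999, -0.037, 0.001], [-0.037, 0.999, 0.001], [-0.001, 0.001, -1.0]]
ft_force: [0.4, -0.4, -0.4]
grip_width: 60.2
```

>>> {"name": "arm_command", "arguments": {
  "targets": [
    {"travel": [0,0,0],"rotation": [0,0,0],"grip": 0.015},
    {"travel": [0,0,0],"rotation": [0,0,0],"grip": 0.015},
    {"travel": [0,0,0],"rotation": [0,0,0],"grip": 0.015},
    {"travel": [0,0,0],"rotation": [0,0,0],"grip": 0.015},
    {"travel": [0,0,0],"rotation": [0,0,0],"grip": 0.015},
    {"travel": [0,0,0],"rotation": [0,0,0],"grip": 0.015},
    {"travel": [0,0,0],"rotation": [0,0,0],"grip": 0.015}
  ],
  "grip_force": 25
}}

```text
clock: 3.0
ee_pos: [517.8, 359.1, 5.8]
tcp_rot: [[-0.999, -0.037, 0.0], [-0.037, 0.999, 0.0], [-0.0, 0.0, -1.0]]
ft_force: [-0.9, 0.7, 1.5]
grip_width: 24.0
```

>>> {"name": "arm_command", "arguments": {
  "targets": [
    {"travel": [0,0,0.03],"rotation": [0,0,0],"grip": 0.015},
    {"travel": [0,0,0.07],"rotation": [0,0,0],"grip": 0.015},
    {"travel": [0,0,0.11],"rotation": [0,0,0],"grip": 0.015},
    {"travel": [0,0,0.15],"rotation": [0,0,0],"grip": 0.015},
    {"travel": [0,-0.02,0.18],"rotation": [0,0,-0.1],"grip": 0.015},
    {"travel": [0.01,-0.05,0.19],"rotation": [0,0,-0.23],"grip": 0.015},
    {"travel": [0.02,-0.08,0.19],"rotation": [0,0,-0.36],"grip": 0.015},
    {"travel": [0.03,-0.11,0.19],"rotation": [0,0,-0.49],"grip": 0.015},
    {"travel": [0.04,-0.14,0.19],"rotation": [0,0,-0.62],"grip": 0.015},
    {"travel": [0.05,-0.17,0.19],"rotation": [0,0,-0.75],"grip": 0.015},
    {"travel": [0.06,-0.2,0.19],"rotation": [0,0,-0.88],"grip": 0.015},
    {"travel": [0.07,-0.23,0.19],"rotation": [0,0,-1.01],"grip": 0.015},
    {"travel": [0.08,-0.26,0.19],"rotation": [0,0,-1.14],"grip": 0.015},
    {"travel": [0.09,-0.29,0.19],"rotation": [0,0,-1.27],"grip": 0.015},
    {"travel": [0.1,-0.32,0.19],"rotation": [0,0,-1.4],"grip": 0.015},
    {"travel": [0.105,-0.345,0.19],"rotation": [0,0,-1.53],"grip": 0.015},
    {"travel": [0.107,-0.357,0.18],"rotation": [0,0,-1.66],"grip": 0.015},
    {"travel": [0.107,-0.357,0.16],"rotation": [0,0,-1.763],"grip": 0.015},
    {"travel": [0.107,-0.357,0.14],"rotation": [0,0,-1.763],"grip": 0.015},
    {"travel": [0.107,-0.357,0.12],"rotation": [0,0,-1.763],"grip": 0.015}
  ],
  "grip_force": 25
}}

```text
clock: 5.0
ee_pos: [624.4, 1.9, 124.7]
tcp_rot: [[0.155, 0.988, -0.0], [0.988, -0.155, -0.0], [-0.0, -0.0, -1.0]]
ft_force: [0.6, 0.1, -1.2]
grip_width: 23.4
```

>>> {"name": "arm_command", "arguments": {
  "targets": [
    {"travel": [0,0,-0.02],"rotation": [0,0,0],"grip": 0.015},
    {"travel": [0,0,-0.04],"rotation": [0,0,0],"grip": 0.015},
    {"travel": [0,0,-0.04],"rotation": [0,0,0],"grip": 0.015},
    {"travel": [0,0,-0.04],"rotation": [0,0,0],"grip": 0.015}
  ],
  "grip_force": 25
}}

```text
clock: 5.4
ee_pos: [624.6, 1.8, 85.7]
tcp_rot: [[0.155, 0.988, -0.001], [0.988, -0.155, -0.0], [-0.0, -0.001, -1.0]]
ft_force: [0.5, 0.2, -1.1]
grip_width: 23.8
```

Run:
```python
from g import *
from rig import ctrl
a=ctrl.snapshot("top");b=ctrl.snapshot("scene");st=ctrl.state();print(st["clock"],st["ee_pos"],st["tcp_rot"].round(3).tolist(),st["grip_width"],st["ft_force"])
pickle.dump(dict(top=a,scene=b),open("s2.pkl","wb"))
crop(a,225,150,200,140,4,"pics/t2.png");crop(b,230,180,190,150,4.2,"pics/s2.png")
```

```text
5.5 [625.50491422   1.8197219   86.80040861] [[0.155, 0.988, 0.002], [0.988, -0.155, 0.0], [0.0, 0.002, -1.0]] 23.628047039189763 [ 0.16043884  1.13198599 -1.04346084]
```

View pics/s2.png

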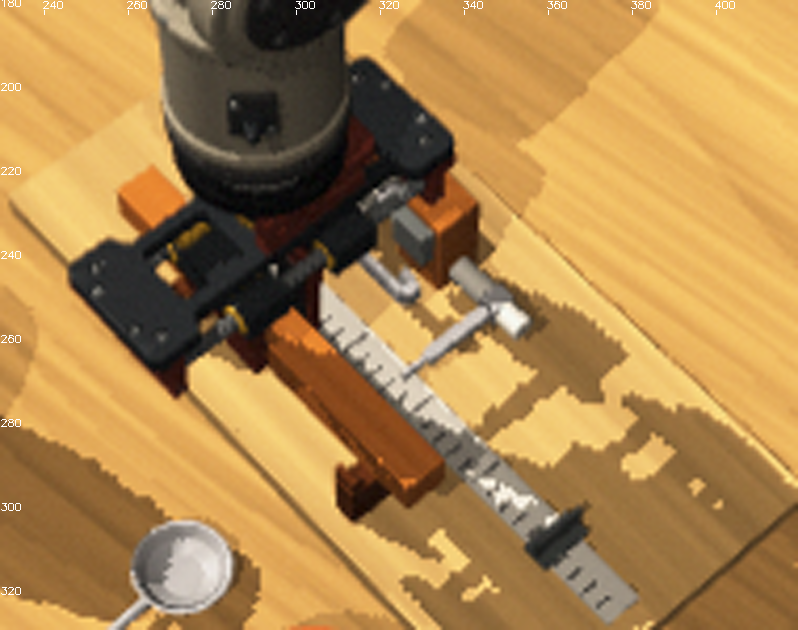

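View pics/t2.png

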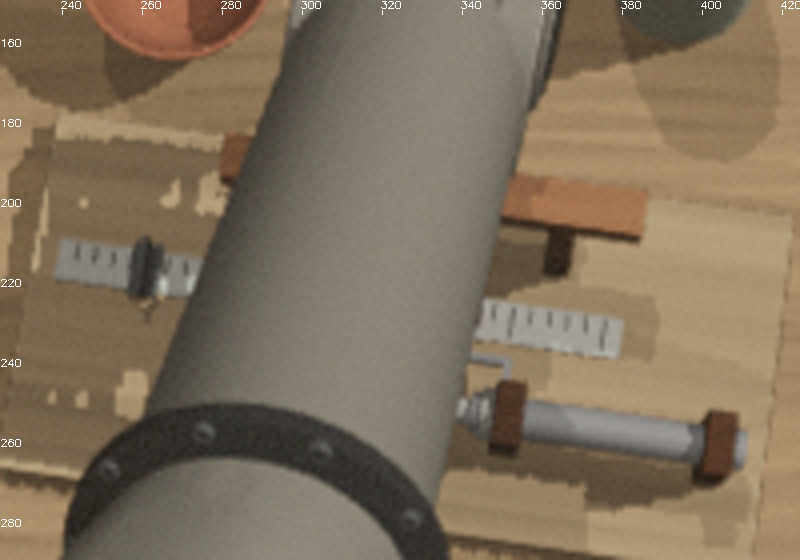

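Run:
```python
from g import *
d2=pickle.load(open("s2.pkl","rb"))
crop(d2["scene"],285,245,70,60,10,"pics/s2b.png",10);crop(d2["top"],340,180,60,45,12,"pics/t2b.png",10)
```

```text
(no output)
```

View pics/s2b.png

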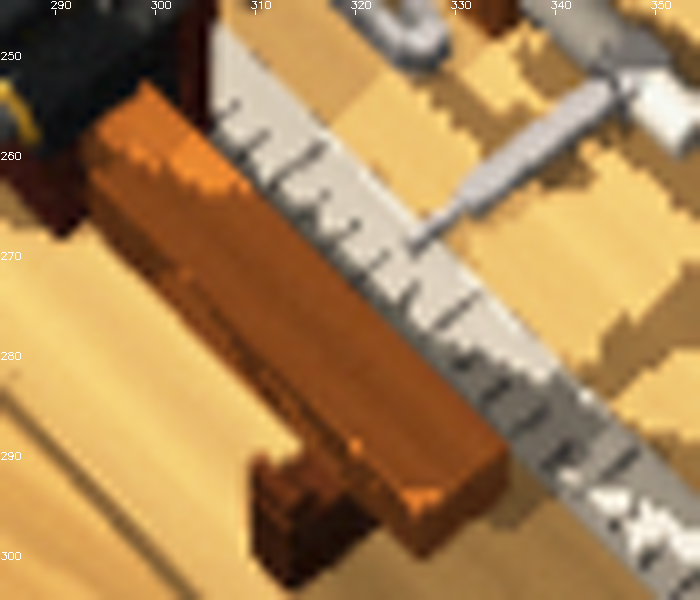

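View pics/t2b.png

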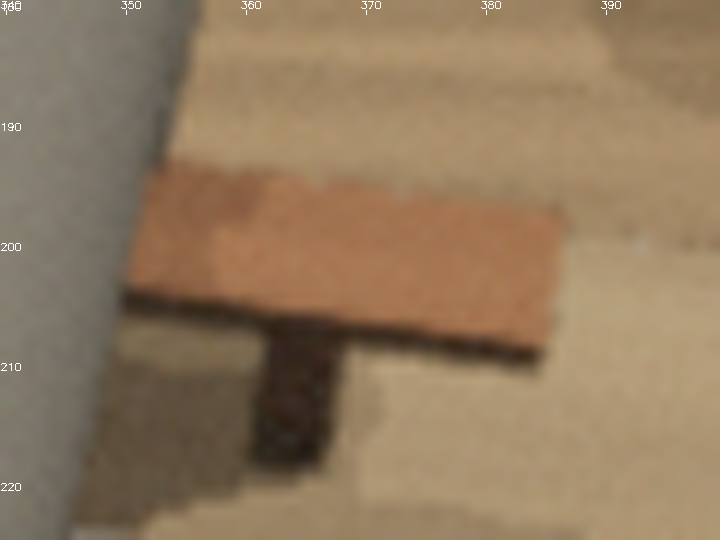

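Run:
```python
from g import *
s=lambda x,y:(x/10+285-.5,y/10+245-.5); t=lambda x,y:(x/12+340-.5,y/12+180-.5)
print("S front corners (+x,-x), mid edges:",np.round(w2g(plane(S,[s(420,510),s(508,445),s(92,158),s(150,82),s(350,280)],105)),1).tolist())
print("T rear end:",np.round(w2g(plane(T,[t(565,212),t(545,348),t(165,160),t(125,285)],105)),1).tolist())
print("rest1 S lip +x outer:",np.round(w2g(plane(S,[s(250,455),s(262,455)],62)),1).tolist())
print("T rest2 near foot", np.round(w2g(plane(T,[t(250,465),t(322,468)],62)),1).tolist())
```

```text
S front corners (+x,-x), mid edges: [[117.5, 130.0, 105.0], [95.1, 130.8, 105.0], [115.2, 27.5, 105.0], [95.0, 21.8, 105.0], [94.3, 82.8, 105.0]]
T rear end: [[118.9, -90.9, 105.0], [94.9, -90.6, 105.0], [118.2, -22.2, 105.0], [95.6, -18.5, 105.0]]
rest1 S lip +x outer: [[121.5, 82.8, 62.0], [119.6, 84.4, 62.0]]
T rest2 near foot [[76.5, -44.5, 62.0], [77.8, -57.1, 62.0]]
```

The strip is centred lengthwise (19–20 against a rest centre of about 19.6), but about 1.5–2 mm too far in +x relative to the rests. I'll correct that while lowering.

>>> {"name": "arm_command", "arguments": {
  "targets": [
    {"travel": [-0.0015,0,-0.008],"rotation": [0,0,0],"grip": 0.015},
    {"travel": [-0.0015,0,-0.014],"rotation": [0,0,0],"grip": 0.015},
    {"travel": [-0.0015,0,-0.018],"rotation": [0,0,0],"grip": 0.015},
    {"travel": [-0.0015,0,-0.021],"rotation": [0,0,0],"grip": 0.015},
    {"travel": [-0.0015,0,-0.024],"rotation": [0,0,0],"grip": 0.015},
    {"travel": [-0.0015,0,-0.026],"rotation": [0,0,0],"grip": 0.015},
    {"travel": [-0.0015,0,-0.026],"rotation": [0,0,0],"grip": 0.015},
    {"travel": [-0.0015,0,-0.026],"rotation": [0,0,0],"grip": 0.015}
  ],
  "grip_force": 25
}}

```text
clock: 6.3
ee_pos: [623.4, 1.9, 59.8]
tcp_rot: [[0.155, 0.988, 0.0], [0.988, -0.155, 0.0], [0.0, 0.0, -1.0]]
ft_force: [-0.7, 0.0, -0.3]
grip_width: 23.6
```

Run:
```python
from g import *
from rig import ctrl
b=ctrl.snapshot("scene");st=ctrl.state();print(st["clock"],st["ee_pos"],st["grip_width"],st["ft_force"])
crop(b,260,220,100,85,8,"pics/s3.png")
```

```text
6.35 [623.38391192   1.89767926  59.78793813] 23.9138893409326 [-0.22615502 -0.28162788 -0.70115994]
```

View pics/s3.png

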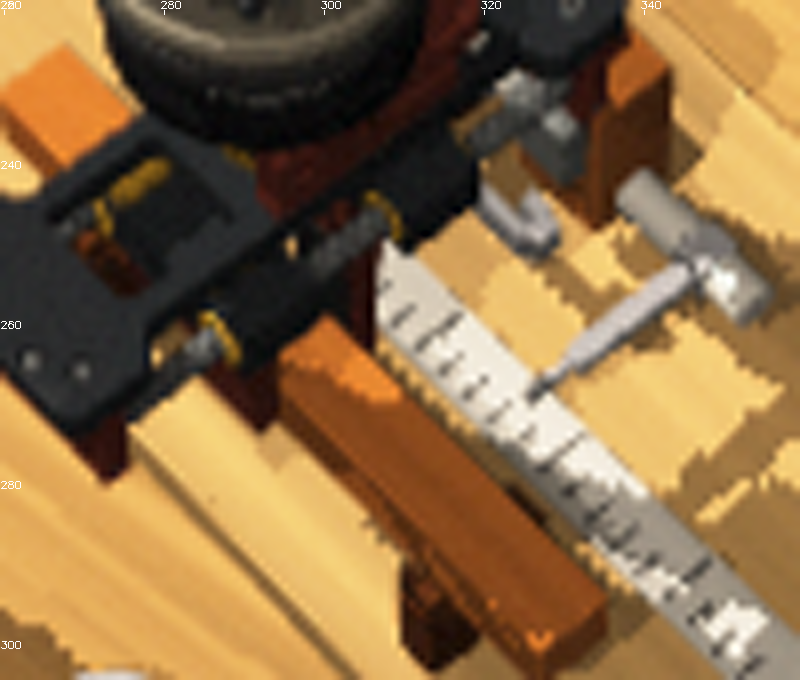

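>>> {"name": "arm_command", "arguments": {
  "targets": [
    {"travel": [0,0,-0.002],"rotation": [0,0,0],"grip": 0.015},
    {"travel": [0,0,-0.0035],"rotation": [0,0,0],"grip": 0.015},
    {"travel": [0,0,-0.004],"rotation": [0,0,0],"grip": 0.015},
    {"travel": [0,0,-0.004],"rotation": [0,0,0],"grip": 0.015}
  ],
  "grip_force": 10
}}

```text
clock: 6.75
ee_pos: [623.2, 2.0, 55.7]
tcp_rot: [[0.154, 0.988, -0.0], [0.988, -0.154, 0.0], [0.0, -0.0, -1.0]]
ft_force: [-0.4, -0.2, 2.2]
grip_width: 24.0
```

Contact with the channel floor is felt (+3 N). Releasing gently.

>>> {"name": "arm_command", "arguments": {
  "targets": [
    {"travel": [0,0,0],"rotation": [0,0,0],"grip": 0.03},
    {"travel": [0,0,0],"rotation": [0,0,0],"grip": 0.036},
    {"travel": [0,0,0],"rotation": [0,0,0],"grip": 0.04},
    {"travel": [0,0,0],"rotation": [0,0,0],"grip": 0.04},
    {"travel": [0,0,0],"rotation": [0,0,0],"grip": 0.04},
    {"travel": [0,0,0.01],"rotation": [0,0,0],"grip": 0.04},
    {"travel": [0,0,0.03],"rotation": [0,0,0],"grip": 0.04},
    {"travel": [0,0,0.06],"rotation": [0,0,0],"grip": 0.04},
    {"travel": [0,0,0.1],"rotation": [0,0,0],"grip": 0.05},
    {"travel": [0,0,0.13],"rotation": [0,0,0],"grip": 0.06},
    {"travel": [-0.01,0,0.15],"rotation": [0,0,0],"grip": 0.06},
    {"travel": [-0.05,0,0.15],"rotation": [0,0,0],"grip": 0.06},
    {"travel": [-0.09,0.0,0.15],"rotation": [0,0,0],"grip": 0.06},
    {"travel": [-0.104,0.016,0.15],"rotation": [0,0,0],"grip": 0.06},
    {"travel": [-0.104,0.016,0.13],"rotation": [0,0,0],"grip": 0.06},
    {"travel": [-0.104,0.016,0.13],"rotation": [0,0,0],"grip": 0.06}
  ]
}}

```text
clock: 8.35
ee_pos: [517.7, 18.4, 185.0]
tcp_rot: [[0.153, 0.988, -0.002], [0.988, -0.153, 0.0], [-0.0, -0.002, -1.0]]
ft_force: [0.1, 0.0, 0.1]
grip_width: 59.7
```

Run:
```python
from g import *
from rig import ctrl
b=ctrl.snapshot("scene");a=ctrl.snapshot("top");st=ctrl.state();print(st["clock"],st["ee_pos"],st["grip_width"],st["ft_force"])
pickle.dump(dict(top=a,scene=b),open("s4.pkl","wb"))
crop(b,230,190,170,140,4.5,"pics/s4.png");crop(a,225,150,200,140,4,"pics/t4.png")
```

```text
8.45 [519.41868497  17.58639127 186.25435042] 60.06043890837884 [-0.23989589 -0.0262206  -0.32424146]
```

View pics/s4.png

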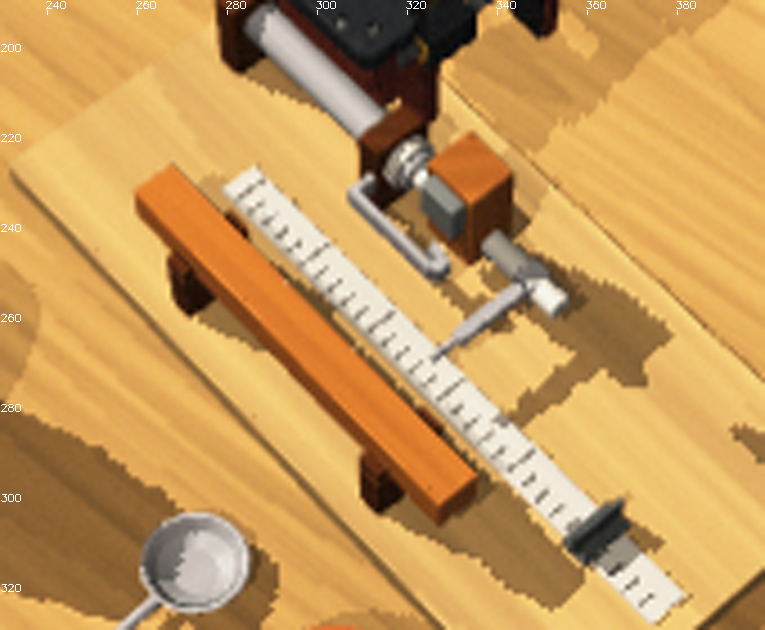

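View pics/t4.png

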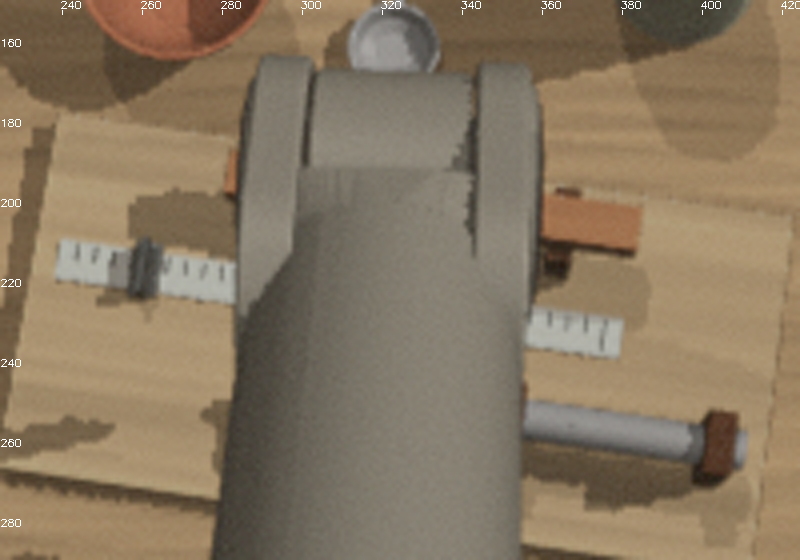

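Run:
```python
from g import *
d4=pickle.load(open("s4.pkl","rb"))
crop(d4["scene"],320,250,70,75,10,"pics/s4b.png",10);
s=lambda x,y:(x/4.5+230-.5,y/4.5+190-.5)
print(np.round(w2g(plane(S,[s(437,512),s(477,478),s(136,195),s(173,164)],74)),1).tolist())
crop(T,250,200,35,30,20,"pics/t0r.png",5)
```

```text
[[118.7, 132.2, 74.0], [94.2, 131.5, 74.0], [116.7, -85.7, 74.0], [92.6, -87.7, 74.0]]
```

View pics/s4b.png

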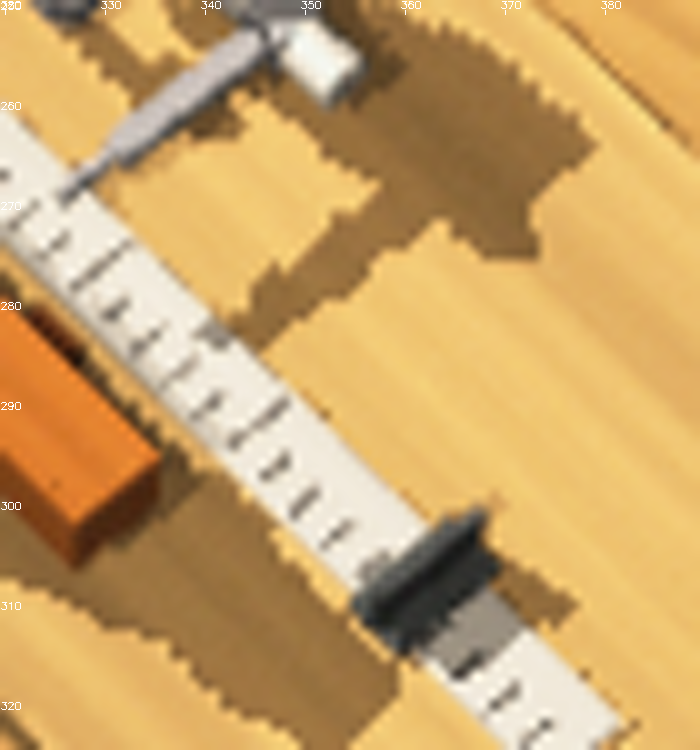

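View pics/t0r.png

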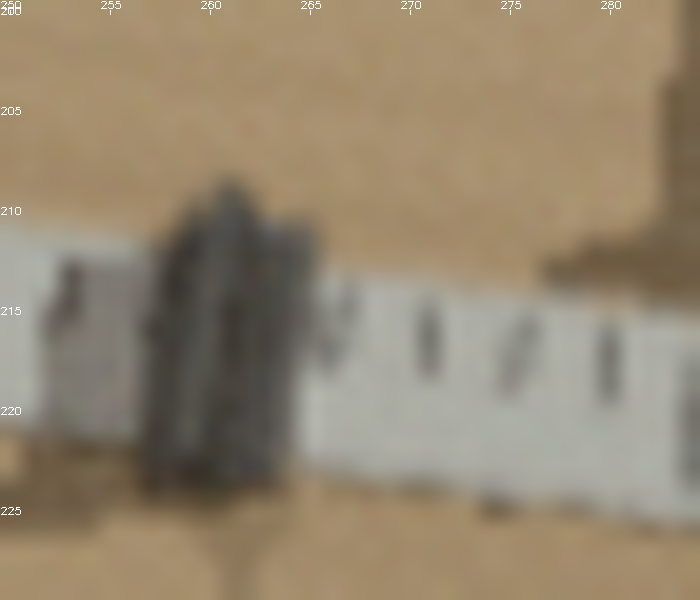

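Run:
```python
from g import *
s=lambda x,y:(x/10+320-.5,y/10+250-.5); t=lambda x,y:(x/20+250-.5,y/20+200-.5)
r=plane(S,[s(362,603),s(482,515)],40);p=plane(S,[s(65,193),s(115,150)],55)
print("S ridge",np.round(w2g(r),1).tolist(),"ptr",np.round(w2g(p),1).tolist())
r=plane(T,[t(230,190),t(208,460)],40);t2=lambda x,y:(x/8.5+285-.5,y/8.5+180-.5)
p=plane(T,[t2(208,325),t2(200,390)],55)
print("T ridge",np.round(w2g(r),1).tolist(),"ptr",np.round(w2g(p),1).tolist())
print(g2w(1,19.7,0), R)
```

```text
S ridge [[72.9, 171.2, 40.0], [40.7, 173.1, 40.0]] ptr [[60.9, 65.6, 55.0], [46.2, 64.9, 55.0]]
T ridge [[70.7, 169.4, 40.0], [41.2, 167.0, 40.0]] ptr [[63.6, 63.3, 55.0], [47.0, 62.8, 55.0]]
[521.7331613   18.60864081   0.        ] [[ 0.98798063  0.1545777 ]
 [-0.1545777   0.98798063]]
```

Strip sits on both rests. In the scene view its centre is at gauge y of about 22 and x of about 105.5. Pointer to ridge is about 106 mm. Now over the grip block and down, with the tips kept above the hook rod (z≈54).

>>> {"name": "arm_command", "arguments": {
  "targets": [
    {"travel": [0.002,0,-0.03],"rotation": [0,0,0],"grip": 0.06},
    {"travel": [0.002,0,-0.06],"rotation": [0,0,0],"grip": 0.06},
    {"travel": [0.002,0,-0.06],"rotation": [0,0,0],"grip": 0.06},
    {"travel": [0.002,0,-0.06],"rotation": [0,0,0],"grip": 0.06}
  ],
  "grip_force": 32
}}

```text
clock: 8.85
ee_pos: [521.8, 17.3, 126.4]
tcp_rot: [[0.155, 0.988, -0.0], [0.988, -0.155, -0.001], [-0.001, -0.0, -1.0]]
ft_force: [0.3, -0.6, 1.3]
grip_width: 60.0
```

Run:
```python
from g import *
from rig import ctrl
b=ctrl.snapshot("scene");st=ctrl.state();print(st["clock"],st["ee_pos"],st["grip_width"],st["ft_force"],st["qpos"].round(2))
crop(b,250,170,140,120,5.5,"pics/s5.png")
```

```text
8.9 [522.36870276  17.48563532 127.05042621] 60.16426444172949 [-0.36330937 -0.70607335  0.60044653] [-0.59  0.38  0.54  2.04 -0.27  0.79 -0.04]
```

View pics/s5.png

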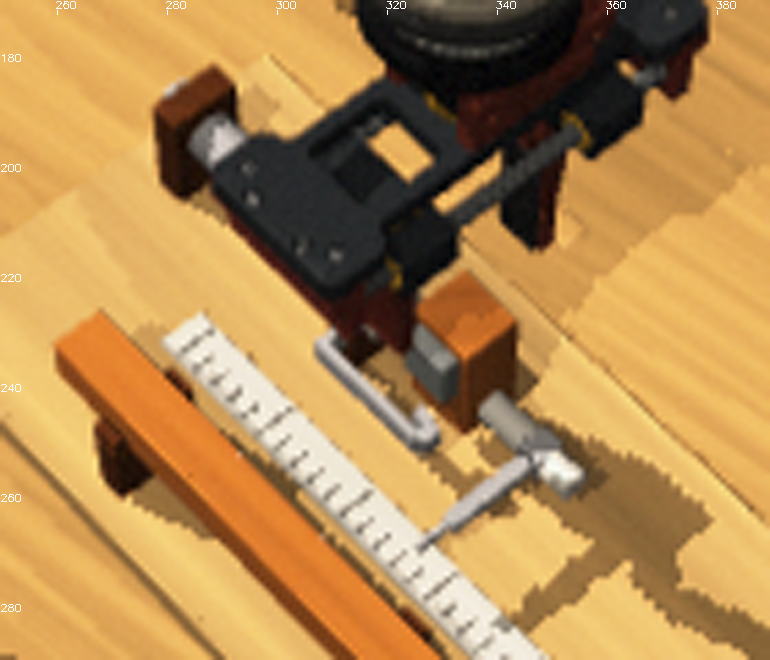

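Run:
```python
from g import *
q=lambda z:(proj(S,[[522,17.5,z]])[0]-[250,170]+.5)*5.5
print(q(127),q(103),q(67)); print((proj(S,[g2w(0,19.7,103)])[0]-[250,170]+.5)*5.5)
for x in(31,-29): print((proj(S,[g2w(x,18.5,127)])[0]-[250,170]+.5)*5.5)
```

```text
[458.38120939 280.27410003] [457.03373835 314.30791743] [455.09389608 363.27162707]
[461.67669624 313.97074178]
[399.01054806 324.06943689]
[517.91187979 235.48498284]
```

>>> {"name": "arm_command", "arguments": {
  "targets": [
    {"travel": [-0.0005,0.001,-0.02],"rotation": [0,0,0],"grip": 0.06},
    {"travel": [-0.0005,0.001,-0.04],"rotation": [0,0,0],"grip": 0.06},
    {"travel": [-0.0005,0.001,-0.054],"rotation": [0,0,0],"grip": 0.06},
    {"travel": [-0.0005,0.001,-0.058],"rotation": [0,0,0],"grip": 0.06},
    {"travel": [-0.0005,0.001,-0.058],"rotation": [0,0,0],"grip": 0.06},
    {"travel": [-0.0005,0.001,-0.058],"rotation": [0,0,0],"grip": 0.06}
  ],
  "grip_force": 32
}}

```text
clock: 9.5
ee_pos: [521.5, 18.9, 68.5]
tcp_rot: [[0.155, 0.988, 0.001], [0.988, -0.155, 0.0], [0.0, 0.001, -1.0]]
ft_force: [0.1, -0.9, -0.3]
grip_width: 60.0
```

Run:
```python
from g import *
from rig import ctrl
b=ctrl.snapshot("scene");st=ctrl.state();print(st["clock"],st["ee_pos"],st["grip_width"],st["ft_force"])
crop(b,250,170,140,120,5.5,"pics/s6.png")
```

```text
9.55 [521.4833338   18.9215702   68.54863641] 59.8123732620283 [ 0.71472218  0.49180483 -0.54536378]
```

View pics/s6.png

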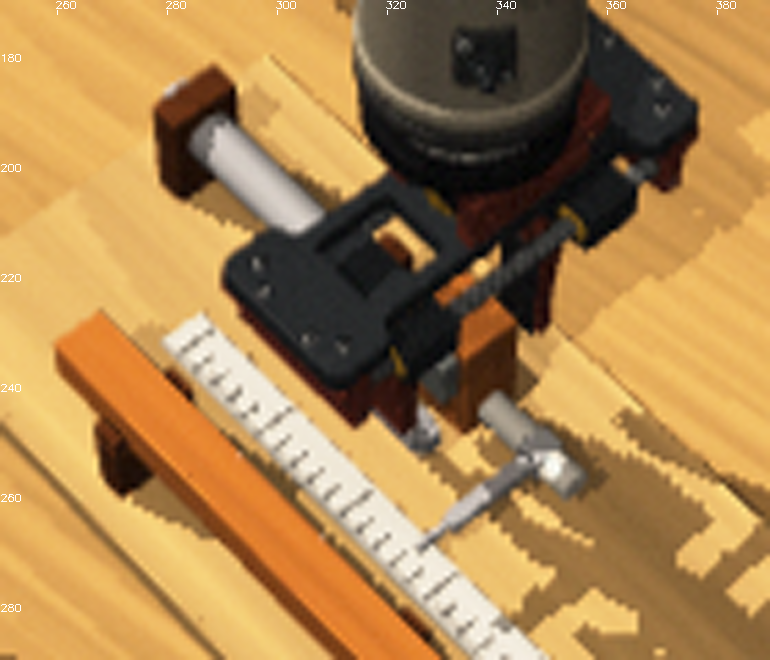

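The block and button sit between the fingers. Closing.

>>> {"name": "arm_command", "arguments": {
  "targets": [
    {"travel": [0,0,0],"rotation": [0,0,0],"grip": 0.04},
    {"travel": [0,0,0],"rotation": [0,0,0],"grip": 0.03},
    {"travel": [0,0,0],"rotation": [0,0,0],"grip": 0.02},
    {"travel": [0,0,0],"rotation": [0,0,0],"grip": 0.02},
    {"travel": [0,0,0],"rotation": [0,0,0],"grip": 0.02},
    {"travel": [0,0,0],"rotation": [0,0,0],"grip": 0.02},
    {"travel": [0,0,0],"rotation": [0,0,0],"grip": 0.02}
  ],
  "grip_force": 34
}}

```text
clock: 10.25
ee_pos: [519.7, 19.2, 67.8]
tcp_rot: [[0.154, 0.988, -0.002], [0.988, -0.154, 0.001], [0.0, -0.002, -1.0]]
ft_force: [-5.2, 1.0, 7.5]
grip_width: 29.5
```

Width 29.5 mm: button fully in. Drawing the first part.

>>> {"name": "arm_command", "arguments": {
  "targets": [
    {"travel": [0.0,0.006,0],"rotation": [0,0,0],"grip": 0.02},
    {"travel": [0.001,0.012,0],"rotation": [0,0,0],"grip": 0.02},
    {"travel": [0.002,0.018,0],"rotation": [0,0,0],"grip": 0.02},
    {"travel": [0.003,0.024,0],"rotation": [0,0,0],"grip": 0.02},
    {"travel": [0.0044,0.03,0],"rotation": [0,0,0],"grip": 0.02},
    {"travel": [0.0052,0.0346,0],"rotation": [0,0,0],"grip": 0.02},
    {"travel": [0.0052,0.0346,0],"rotation": [0,0,0],"grip": 0.02},
    {"travel": [0.0052,0.0346,0],"rotation": [0,0,0],"grip": 0.02}
  ],
  "grip_force": 36
}}

```text
clock: 11.05
ee_pos: [525.0, 53.5, 67.8]
tcp_rot: [[0.154, 0.988, -0.002], [0.988, -0.154, -0.0], [-0.0, -0.002, -1.0]]
ft_force: [-6.3, -3.0, 8.1]
grip_width: 29.9
```

Run:
```python
from g import *
from rig import ctrl
b=ctrl.snapshot("scene");st=ctrl.state();print(st["clock"],st["ee_pos"],st["grip_width"],st["ft_force"])
crop(b,250,170,140,150,4,"pics/s7.png")
```

```text
11.1 [525.037277    53.44665623  67.85423129] 29.391780917352015 [-5.20813435 -3.29889978  8.08574707]
```

View pics/s7.png

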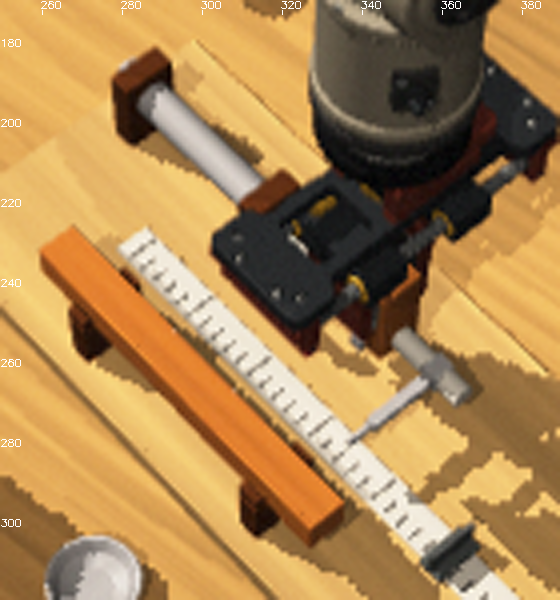

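Arm follows, pointer now at about (338,277). Drawing 65 mm further.

>>> {"name": "arm_command", "arguments": {
  "targets": [
    {"travel": [0.001,0.0065,0],"rotation": [0,0,0],"grip": 0.02},
    {"travel": [0.0025,0.016,0],"rotation": [0,0,0],"grip": 0.02},
    {"travel": [0.004,0.026,0],"rotation": [0,0,0],"grip": 0.02},
    {"travel": [0.0056,0.036,0],"rotation": [0,0,0],"grip": 0.02},
    {"travel": [0.0072,0.046,0],"rotation": [0,0,0],"grip": 0.02},
    {"travel": [0.0086,0.055,0],"rotation": [0,0,0],"grip": 0.02},
    {"travel": [0.0095,0.061,0],"rotation": [0,0,0],"grip": 0.02},
    {"travel": [0.01,0.0642,0],"rotation": [0,0,0],"grip": 0.02},
    {"travel": [0.01,0.0642,0],"rotation": [0,0,0],"grip": 0.02},
    {"travel": [0.01,0.0642,0],"rotation": [0,0,0],"grip": 0.02}
  ],
  "grip_force": 38
}}

```text
clock: 12.1
ee_pos: [535.0, 117.2, 67.9]
tcp_rot: [[0.155, 0.988, -0.002], [0.988, -0.155, -0.001], [-0.001, -0.002, -1.0]]
ft_force: [-7.1, -3.6, 8.6]
grip_width: 29.5
```

Run:
```python
from g import *
from rig import ctrl
b=ctrl.snapshot("scene");a=ctrl.snapshot("top");st=ctrl.state();print(st["clock"],st["ee_pos"],st["grip_width"],st["ft_force"])
pickle.dump(dict(top=a,scene=b),open("s8.pkl","wb"))
crop(b,320,245,80,75,9.5,"pics/s8.png",10);crop(a,230,190,110,80,7,"pics/t8.png",10)
```

```text
12.2 [534.98983299 117.04134504  67.85541967] 29.12941176368973 [-5.82586427 -4.49962048  8.73928047]
```

View pics/s8.png

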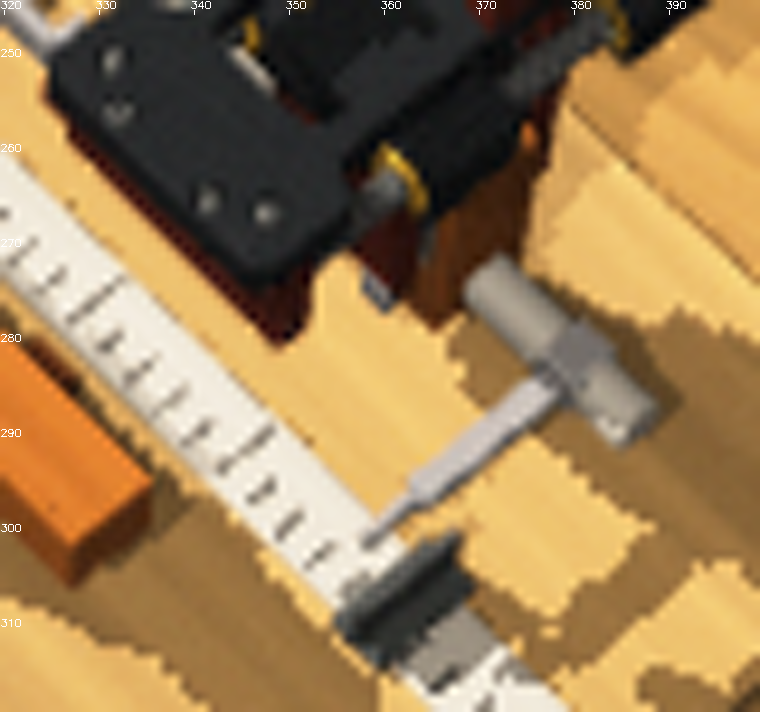

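View pics/t8.png

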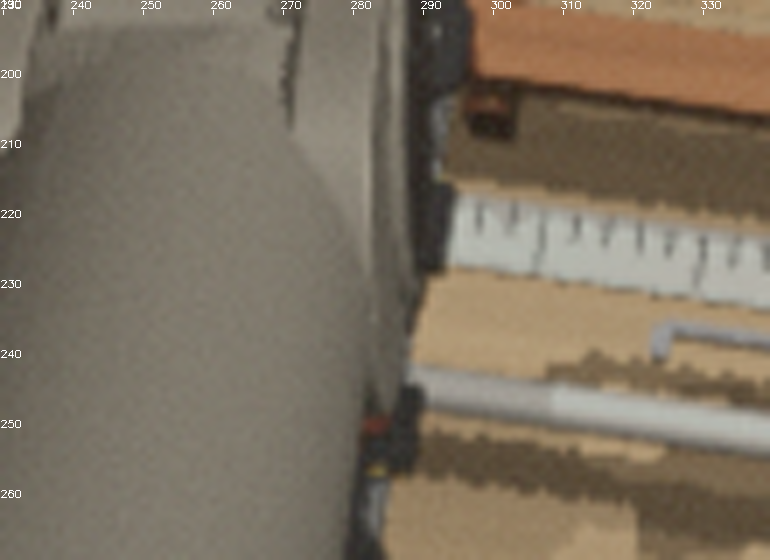

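Run:
```python
from g import *
s=lambda x,y:(x/9.5+320-.5,y/9.5+245-.5)
r=plane(S,[s(343,608),s(455,533)],40);p=plane(S,[s(370,542),s(395,520),s(420,495),s(545,385)],55)
print("S ridge",np.round(w2g(r),1).tolist(),"ptr",np.round(w2g(p),1).tolist())
```

```text
S ridge [[71.1, 168.9, 40.0], [40.6, 172.0, 40.0]] ptr [[61.4, 165.8, 55.0], [53.8, 165.6, 55.0], [45.6, 164.8, 55.0], [6.9, 163.7, 55.0]]
```

>>> {"name": "arm_command", "arguments": {
  "targets": [
    {"travel": [0.0005,0.003,0],"rotation": [0,0,0],"grip": 0.02},
    {"travel": [0.0009,0.0059,0],"rotation": [0,0,0],"grip": 0.02},
    {"travel": [0.0009,0.0059,0],"rotation": [0,0,0],"grip": 0.02},
    {"travel": [0.0009,0.0059,0],"rotation": [0,0,0],"grip": 0.02},
    {"travel": [0.0009,0.0059,0],"rotation": [0,0,0],"grip": 0.02}
  ]
}}

```text
clock: 12.7
ee_pos: [535.9, 122.8, 67.9]
tcp_rot: [[0.155, 0.988, -0.002], [0.988, -0.155, -0.001], [-0.001, -0.002, -1.0]]
ft_force: [-6.1, -4.2, 8.5]
grip_width: 29.3
```

Run:
```python
from g import *
from rig import ctrl
b=ctrl.snapshot("scene");st=ctrl.state();print(st["clock"],st["ee_pos"],st["grip_width"],st["ft_force"])
cv2.imwrite("pics/s9full.png",b["image"][:,:,::-1])
crop(b,320,245,80,75,9.5,"pics/s9.png",10)
```

```text
12.75 [535.86031787 122.8380167   67.84910525] 28.999223150266374 [-5.99012874 -4.13197958  9.62886376]
```

View pics/s9.png

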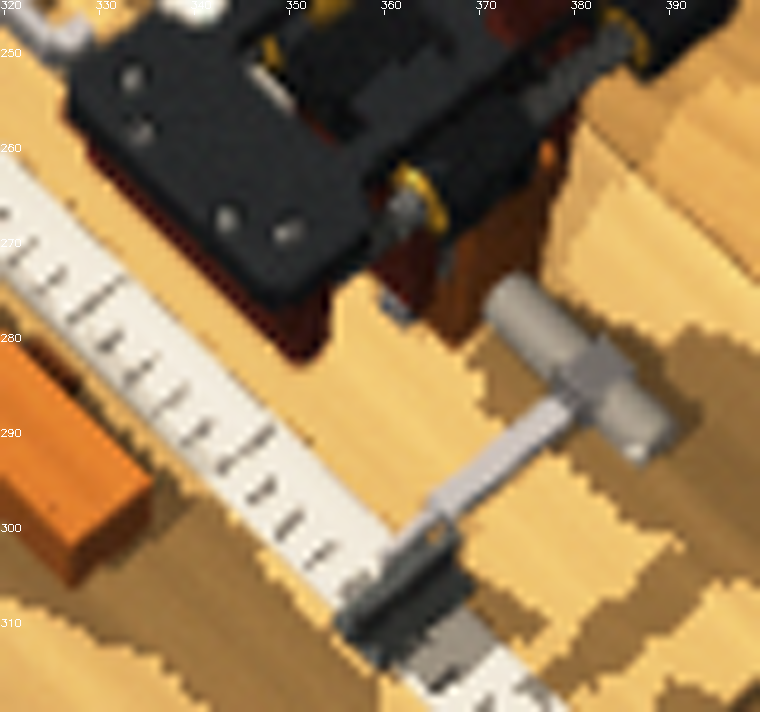

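View pics/s9full.png

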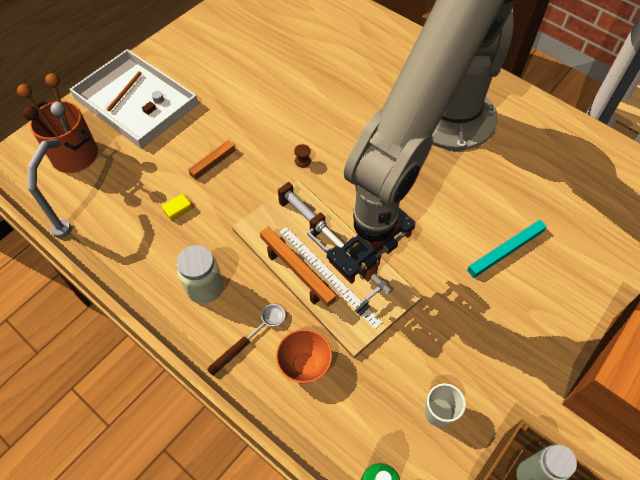

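Run:
```python
from g import *
s=lambda x,y:(x/9.5+320-.5,y/9.5+245-.5)
p=plane(S,[s(393,558),s(415,535),s(440,512),s(565,403)],55)
print("ptr",np.round(w2g(p),1).tolist())
# where the tip would appear, for draw y, vs ridge
for y in(169,171,173): print(y,[((proj(S,[g2w(60,y,z)])[0]-[320,245]+.5)*9.5).round() for z in(40,55)])
from rig import ctrl
st=ctrl.state();print(st["clock"],st["ee_pos"],st["joint_vel"].round(4),st["grip_width"])
```

```text
ptr [[60.2, 171.8, 55.0], [53.0, 171.0, 55.0], [45.2, 170.6, 55.0], [6.7, 169.7, 55.0]]
169 [array([381., 577.]), array([385., 548.])]
171 [array([387., 584.]), array([391., 555.])]
173 [array([393., 590.]), array([398., 561.])]
12.75 [535.86031787 122.8380167   67.84910525] [-0.0009  0.0002 -0.0002  0.0006  0.0004  0.0003  0.0005] 28.999223150266374
```

Pointer at y ≈ 171.3, ridge at y ≈ 170–172, so they are level. The arm is still and the opening is about 29 mm (button in). Handing in.

Run:
```python
from rig import ctrl
print(ctrl.close_job())
```

```text
the job is handed in; nothing more can be done
None
```

I laid the long brown strip in both rests and let go of it. I then pinched the grip block with the button in, drew the arm out about 106 mm, and handed the job in while still holding it there. No verdict was reported.

**Last checks:**
- **Strip:** it sits level in both channels, at gauge x about 105.5 and y about 22. The rest centre is at about 105 and 20.
- **Pointer:** it reads y ≈ 171.3 mm in the scene camera and the ridge reads 170–172 mm, so they agree to about 1 mm. The top view was blocked by the robot at the end. The top view at the start gave 105.2 mm to draw, and the arm was drawn 105–106 mm.
- **Grip:** the finger opening is 29–29.5 mm, against 30 mm expected with the button fully in. The last grip force I set was 38 N. The arm was still and the wrist force was about 12 N.
- **Everything else:** the other objects look unmoved in the final picture, though I did not measure them.

**Disagreement:** the two cameras differ by about 4 mm along the scale in absolute position, so I only compared positions within the same view or averaged the two.

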